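# Check a guide roller on the V-block comparator

## Robot

A 7-joint arm with a two-finger parallel gripper is mounted at the origin on the work surface; the furniture and walls round the work are solid. World frame = base frame: x ahead of the robot, y to its left, z up, the work surface at z = 0. Lengths are in m, angles in rad, forces in N, time in s.
With the tool pointing down it reaches from about 0.425 to 0.825 m from the base axis. Payload 3.6 kg.
Tool frame: the origin (TCP) lies midway between the tips of the shut fingers; the grasp point (between the pads) lies 19 mm behind it (manip.tcp_to_grasp is the z of the grasp point in the tool frame, in m); z points along the fingers, y is the direction in which the jaws open and shut (so a half turn about z gives the same grasp; the last joint's range is limited). The gripper opens to 93 mm and grips with 3 to 60 N. Pads are 15 mm wide; open, the fingers measure 128 mm over their backs; the gripper's body (75 mm by 188 mm) begins 65 mm behind the grasp point.
Start: joints at [-1.242, 0.615, -0.013, 1.423, 0.008, 1.103, -0.04], TCP at [0.226, 0.609, 0.219] pointing down, gripper open.
Joint ranges: [-3.12, 3.12], [-0.3, 2.06], [-1.34, 1.32], [0.26, 2.42], [-1.36, 4.5], [0.01, 1.98], [-2.84, 2.84]. Speed limits (rad/s): [2.79, 2.79, 3.14, 3.14, 3.14, 3.14, 3.14].

## Interface

Orientations are given as a 3x3 rotation matrix whose columns are the frame's x, y, z axes.
In Python, from cell import manip, read_camera gives the robot as it stands.
- The arm moves only by the shell command python3 -m pendant 'ROWS' [FORCE]. ROWS is JSON, one flat list of numbers, 7 for each row, row after row: the shift along the world's x, y, z in m, then the turn, a rotation vector about the world's x, y, z in degrees, then the finger opening in m, from 0 to 0.093. In form: [x, y, z, rx, ry, rz, hand, x, y, z, rx, ry, rz, hand, ...]. A call has 1 to 20 rows; each row shifts and turns the commanded pose from where the row before left it; what a row does not reach is not made up. A row lasts 1/12 s, in which the tool goes at most 41.7 mm and 7.16 degrees, less where a joint would pass 70% of its speed; a pose out of reach is approached as far as the arm can. A call with a gripper value outside its range is refused whole. The fingers move at their own pace and stop on an object; FORCE is the grip in N (left out, the last holds). Time passes only in rows, so rows that do not move let the fingers close. It gives the time, the measured TCP pose, the force and the opening at its end, in the units of the state.
- manip.get_state(): the state, without advancing time (a new reading comes with each control period).
- read_camera(name): name is "scene" or "side" or "wrist"; returns a dict with "color" (420x560x3 uint8, red, green, blue), "z_map" (420x560 float32, m along the optical axis (not along the pixel's ray), 0 where there is no reading), "K" (3x3 intrinsics, pixels), "rvec" (rotation vector, rad) and "tvec" (3), from world to camera coordinates, as OpenCV has them. Camera axes: x right, y down, z forward; pixel columns grow to the right and rows downward; lengths in m; the calibration is good to about 2 mm. A picture is of the moment at which its call begins.
- manip.hand_in(): hands the job in, once; it reports no verdict.
The state is a dict: "time": time; "qpos": joint angles; "qvel": joint speeds; "joint_torque": joint torques, N m; "position": TCP position; "ee_rot": TCP orientation; "wrist_force": force on the tool from outside, world axes, zero at the start; "torque": the same for the moment, N m; "gripper_width": opening from 0.0 (shut) to 1.0 (fully open).
Only numpy, scipy, OpenCV 4.12 (cv2) and the standard library are available. Lean on these libraries where they do the work, as an engineer would, in place of code of your own. Each camera call takes 0.05 s, during which the arm holds its last target.

## Task

The comparator has just been zeroed: take the 30 mm setting master with the yellow bands out of its V-blocks and put it back, let go, in its own yellow-marked slot of the rack. Then take the aluminium guide roller from its carrier, seat it in the V-blocks, centred over the sprung plunger, and keep it pressed gently down (about 15 N, one and a half kilos' weight) onto both V faces so that the dial can be read: finish while holding it there, do not let go. Leave the other things on the bench where they are, and do not ram the bars into the gauge.

Things in the scene. Friction and masses are not known exactly. Their poses are not given: they have to be found in the camera images.
- master_center (a point): Centre (on the axis, at mid-length) of the setting master: a smooth round steel bar, 30 mm in diameter, 120 mm long, about 0.5 kg, with a yellow band near each end. It starts seated in the V-blocks. x runs along the bar.
- master: The same setting master; its origin is its centre, x along the bar.
- roller_center (a point): Centre (on the axis, at mid-length) of the guide roller: a plain aluminium tube with closed brass-bushed ends and thin dark grooves, 30 mm in diameter, 120 mm long, about 0.13 kg. x runs along the bar. It starts in the grey carrier, its axis 39 mm over the bench.
- roller: The same guide roller; its origin is its centre, x along the bar.
- carrier: Fixed grey tray 150 x 84 mm, walls 4 mm thick up to 20 mm over the bench, floor at 12 mm; origin on the bench below its middle, x along the roller. Two cork saddles carry the roller 40 mm either side of the middle (22 mm thick, tops 7 mm below the roller's axis), leaving 58 mm between them for fingers.
- gauge_seat (a point): Point on the gauge where the axis of a 30 mm bar lies, at its mid-length, when it is seated on both V faces and centred over the plunger; 85 mm over the bench. x runs along the V towards the dial, y across it, z up.
- gauge: The comparator, fixed; origin on the bench under gauge_seat, same axes. Two 90-degree V-blocks, 20 mm thick, 70 mm wide, tops at z = 84 mm, at x = +-40 mm: 60 mm between them for fingers. The plunger rises at the middle from a round housing 15 mm thick, top at 58 mm; base plate 84 mm wide, top at 22 mm. The dial is at x = 75 to 130 mm, up to z = 117 mm.
- v_left: The V faces on the gauge's +y side, of both blocks, ground and oiled (slippery); origin and axes as the gauge.
- v_right: The V faces on the gauge's -y side, of both blocks, ground and oiled (slippery); origin and axes as the gauge.
- plunger (a joint): Travel of the gauge's plunger, m: 0 free (raised), about 0.004 with a 30 mm bar seated on both V faces, 0.007 at its stop. Its spring pushes up with 2.3 N free, 3.5 N with a bar seated: the master's weight keeps it down, but the light roller is lifted and cocked in the V unless held down. The dial's red needle follows it.
- rack: Dark board 134 x 248 mm, fixed, top 18 mm over the bench, with three slots side by side 85 mm apart, in any order of colour. Origin on the bench below its middle, x along the slots. A slot is a pair of pale wooden saddles, 20 mm thick, at x = +-40 mm (60 mm between them for fingers), 62 mm wide overall.
- slot_yellow (a point): The master's own slot, marked yellow on its saddles' tops, ends and base: point where the axis of the master lies, at its mid-length, when fully home, 67 mm over the bench. x along the slot, y across, z up. The slot is 33 mm wide, its top edges bevelled 4 mm, the tops 7 mm above this point; the wood between the saddles is 41 mm below it.
- slot_blue (a point): The same for the blue-marked slot, 27 mm wide, empty: for a thinner master.
- red_master_center (a point): Centre of another setting master, steel with red bands, 34 mm in diameter, 120 mm long, lying in the red slot of the rack: leave it there.
- spool_center (a point): Centre (half-way up) of a wooden spool of thread standing on the bench, 45 mm in diameter, 59 mm high: leave it standing.
Not all that is in view belongs to the job. What is shaped like the roller but green or purple is not meant.

How it is judged:
On the way, in this order (a step that is already met when the one before it is completed fails the run):
1. the yellow-banded master lies in the yellow slot, let go (x of master_center in the frame of slot_yellow between -0.01 and 0.01 m and y of master_center in the frame of slot_yellow between -0.004 and 0.004 m and z of master_center in the frame of slot_yellow between -0.004 and 0.004 m and angle between the x axis of master_center and the x axis of slot_yellow, either way round below 0.06 rad and contact force between the fingers and master below 0.05 N and linear speed of master below 0.03 m/s), for 0.3 s.
2. the roller is seated in the V-blocks and pressed onto both V faces by the gripper (x of roller_center in the frame of gauge_seat between -0.01 and 0.01 m and y of roller_center in the frame of gauge_seat between -0.0015 and 0.0015 m and z of roller_center in the frame of gauge_seat between -0.0015 and 0.0015 m and angle between the x axis of roller_center and the x axis of gauge_seat, either way round below 0.025 rad and value of joint plunger above 0.003 m and contact force between roller and v_left above 1.5 N and contact force between roller and v_right above 1.5 N and contact force between the fingers and roller above 3 N and linear speed of roller below 0.02 m/s), for 0.3 s.
At the end, for the whole second after the job is handed in: Master let go and at rest in the yellow slot (4 mm across and in height, 10 mm along). Roller held by the fingers (over 3 N), still, its axis within 1.5 mm and 0.025 rad of the seated axis, 10 mm along, bearing over 1.5 N on the left and on the right V faces; plunger down over 3 mm (all of step 1 and all of step 2); the arm keeps its last pose, push and grip.
It fails at once if the red-banded master or the thread spool is moved by more than 15 mm (distance of any of red_master_center, spool_center from where it was at the start of the episode above 0.015 m).
It fails at once if a bar is rammed into the V faces (more than 100 N on one side) (contact force between any of roller, master and v_left above 100 N or contact force between any of roller, master and v_right above 100 N).
It also fails if it takes over 61 s, if anything falls off the work surface, if the arm or the gripper's body presses on something with over 40 N, if the wrist force passes 120 N, or if a joint passes its speed limit or range.

## Working session

There is one attempt and no reset: what is moved stays moved. The work goes in short steps, Python scripts to look and compute and a shell command to move; the robot and the scene stay as the last step left them, time stands still between calls to the robot, and variables do not carry over. Pictures are saved under pics/ and viewed, and the job is handed in when it is done.

```bash
ls; mkdir -p pics; cat > h.py <<'E'
import numpy as np, cv2
from cell import manip, read_camera
def grab(n):
    c=read_camera(n); np.savez(f'pics/{n}.npz',**{k:np.asarray(v) for k,v in c.items()}); return c
def world(c):
    z=c['z_map']; K=np.array(c['K']); R=cv2.Rodrigues(np.array(c['rvec'],float))[0]; t=np.array(c['tvec']).reshape(3)
    v,u=np.mgrid[:z.shape[0],:z.shape[1]]
    P=np.stack([(u-K[0,2])/K[0,0]*z,(v-K[1,2])/K[1,1]*z,z],-1)
    W=(P-t)@R
    W[z<=0]=np.nan
    return W
def save(img,name): cv2.imwrite(name,img[:,:,::-1])
E
python3 - <<'E'
from h import *
s=manip.get_state(); print({k:np.round(v,3).tolist() for k,v in s.items()}, manip.tcp_to_grasp)
for n in ['scene','side','wrist']:
    c=grab(n); save(c['color'],f'pics/{n}0.png'); print(n,np.round(c['rvec'],3),np.round(c['tvec'],3))
E
```

```text
pics
{'time': 0.0, 'qpos': [-1.242, 0.616, -0.013, 1.425, 0.008, 1.103, -0.04], 'qvel': [-0.0, -0.001, -0.0, 0.001, -0.001, -0.001, 0.001], 'joint_torque': [0.0, -45.893, 0.209, -16.575, -0.061, 0.02, 0.0], 'position': [0.226, 0.609, 0.218], 'ee_rot': [[-0.937, 0.348, -0.001], [0.348, 0.937, -0.002], [-0.0, -0.003, -1.0]], 'wrist_force': [0.208, 0.094, -0.478], 'torque': [-0.004, -0.008, -0.011], 'gripper_width': 1.003} -0.0188
scene [ 1.883 -1.631  0.667] [-0.089  0.379  1.31 ]
side [ 0.032  2.709 -1.558] [0.468 0.104 1.542]
wrist [-2.38  -1.655 -0.234] [-0.649 -0.032  0.39 ]
```

View pics/scene0.png

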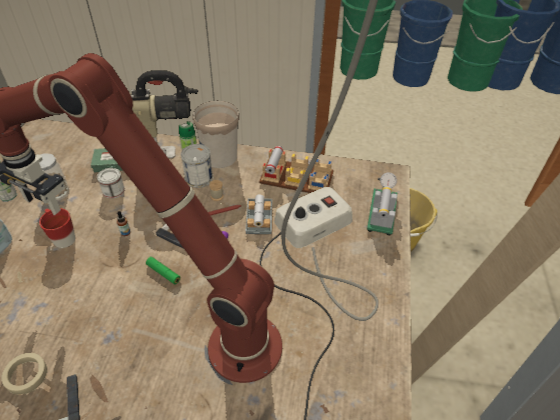

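View pics/side0.png

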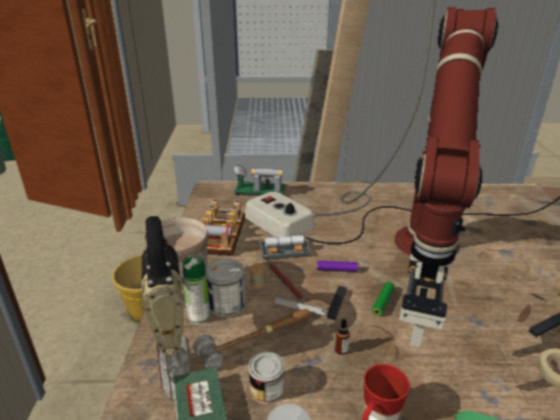

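View pics/wrist0.png

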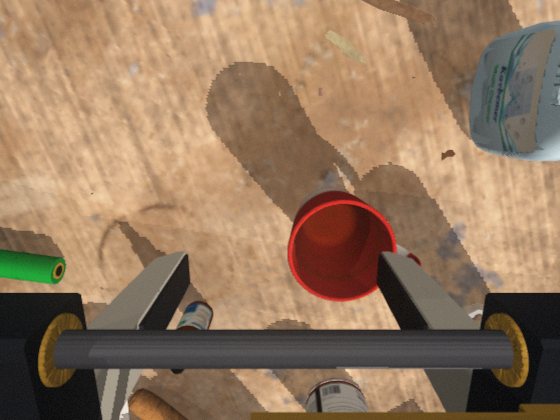

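The scene view shows the rack at (297,172), the carrier with its bar at (260,212), and the gauge with its dial at (383,207). Green (163,270) and purple bars lie loose. I'll enlarge next.

```bash
python3 - <<'E'
from h import *
c=np.load('pics/scene.npz'); W=world(c)
a=cv2.resize(c['color'][140:250,210:420],None,fx=3.8,fy=3.8,interpolation=cv2.INTER_CUBIC)[:,:,:]
save(a,'pics/sc_crop.png')
for (u,v) in [(259,207),(383,200),(297,180),(320,160),(388,180),(273,160),(224,236)]:
    print(u,v,np.round(W[v,u],3))
c=np.load('pics/side.npz'); W=world(c)
save(cv2.resize(c['color'][150:290,190:370],None,fx=4.2,fy=4.2,interpolation=cv2.INTER_CUBIC),'pics/sd_crop.png')
for (u,v) in [(285,241),(265,180),(225,230),(337,266)]:
    print(u,v,np.round(W[v,u],3))
E
```

```text
259 207 [0.47  0.039 0.054]
383 200 [ 0.519 -0.358  0.098]
297 180 [ 0.633 -0.069  0.039]
320 160 [ 0.796 -0.14   0.002]
388 180 [ 0.619 -0.375  0.096]
273 160 [0.669 0.022 0.089]
224 236 [0.051 0.041 0.396]
285 241 [0.463 0.052 0.045]
265 180 [ 0.549 -1.675 -0.601]
225 230 [0.65  0.037 0.078]
337 266 [0.311 0.154 0.022]
```

View pics/sc_crop.png

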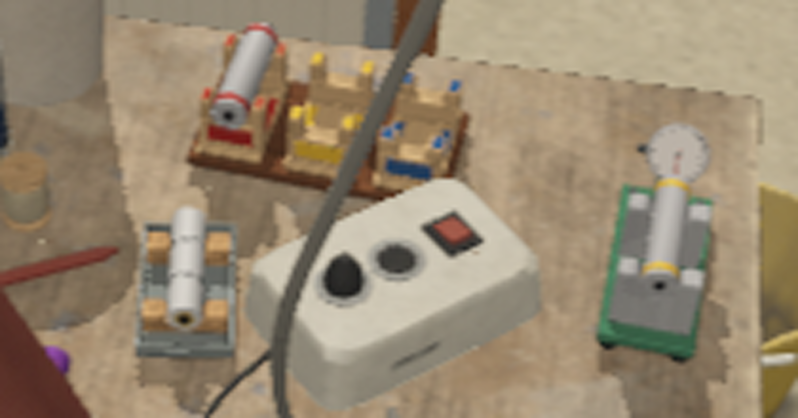

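View pics/sd_crop.png

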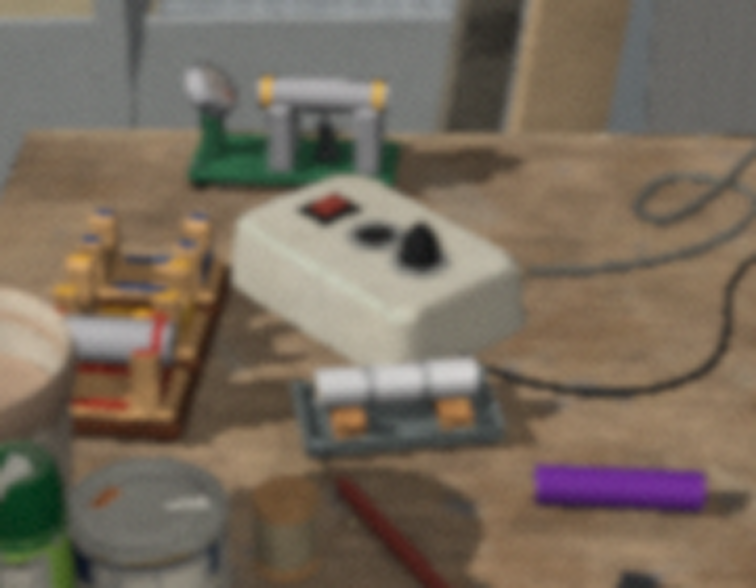

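The crops show the yellow-banded master in the green-based gauge at about (384,200) in the scene picture, and the aluminium roller (plain, dark grooves, brass end) in the grey carrier at (259,212). The yellow slot is the middle one of the rack at (296,172). The red-banded master is at (274,158) and the spool at (216,190). I'll measure these, and also the hanging cable.

```bash
python3 - <<'E'
from h import *
c=np.load('pics/scene.npz'); W=world(c); Ws=world(np.load('pics/side.npz'))
print('cable scene')
for (u,v) in [(370,10),(362,40),(347,85),(335,115),(318,145),(306,170),(295,200),(286,225),(300,262)]:
    w=W[v-3:v+4,u-6:u+7].reshape(-1,3); i=np.nanargmax(w[:,2]); print(u,v,np.round(w[i],3))
def box(W,x0,x1,y0,y1,z0,z1):
    m=(W[...,0]>x0)&(W[...,0]<x1)&(W[...,1]>y0)&(W[...,1]<y1)&(W[...,2]>z0)&(W[...,2]<z1)
    return m
# high things over the working region
for n,w in (('scene',W),('side',Ws)):
    m=box(w,0.35,0.9,-0.5,0.2,0.12,0.9); p=w[m]; print(n,len(p)); 
    if len(p): 
        v,u=np.where(m); 
        for k in range(0,len(p),max(1,len(p)//25)): print(u[k],v[k],np.round(p[k],3))
E
```

```text
cable scene
370 10 [ 0.034 -0.201  0.927]
362 40 [ 0.036 -0.198  0.884]
347 85 [ 0.036 -0.183  0.811]
335 115 [ 0.037 -0.172  0.754]
318 145 [ 0.041 -0.156  0.688]
306 170 [ 0.044 -0.135  0.627]
295 200 [ 0.051 -0.112  0.539]
286 225 [ 0.065 -0.095  0.448]
300 262 [ 0.149 -0.108  0.212]
scene 407
231 103 [0.829 0.199 0.2  ]
234 107 [0.811 0.184 0.197]
237 109 [0.795 0.17  0.201]
238 111 [0.786 0.165 0.199]
239 113 [0.777 0.159 0.198]
237 115 [0.781 0.168 0.185]
235 117 [0.805 0.182 0.158]
231 119 [0.8   0.196 0.151]
237 120 [0.735 0.158 0.198]
233 122 [0.723 0.17  0.197]
228 124 [0.7   0.182 0.204]
230 125 [0.705 0.177 0.196]
230 126 [0.7   0.176 0.196]
229 127 [0.699 0.179 0.193]
229 128 [0.697 0.179 0.189]
230 129 [0.702 0.177 0.182]
230 130 [0.706 0.178 0.174]
231 131 [0.713 0.177 0.165]
232 132 [0.719 0.175 0.156]
233 133 [0.72  0.172 0.151]
235 134 [0.735 0.169 0.136]
224 136 [0.692 0.198 0.157]
227 137 [0.7   0.189 0.147]
230 138 [0.704 0.18  0.141]
225 140 [0.69  0.195 0.141]
231 141 [0.712 0.179 0.121]
side 839
173 218 [0.775 0.165 0.201]
183 219 [0.748 0.163 0.196]
187 220 [0.737 0.168 0.196]
184 221 [0.745 0.168 0.192]
179 222 [0.76  0.166 0.188]
172 223 [0.778 0.168 0.187]
164 224 [0.798 0.18  0.191]
197 224 [0.709 0.178 0.188]
187 225 [0.738 0.168 0.18 ]
178 226 [0.764 0.166 0.175]
172 227 [0.779 0.171 0.175]
165 228 [0.796 0.183 0.18 ]
198 228 [0.705 0.187 0.181]
191 229 [0.728 0.168 0.166]
185 230 [0.745 0.169 0.164]
179 231 [0.762 0.168 0.16 ]
173 232 [0.779 0.17  0.158]
169 233 [0.788 0.177 0.16 ]
165 234 [0.798 0.182 0.16 ]
198 234 [0.708 0.182 0.159]
192 235 [0.725 0.182 0.155]
187 236 [0.739 0.18  0.151]
181 237 [0.754 0.187 0.153]
175 238 [0.771 0.187 0.15 ]
173 239 [0.775 0.195 0.152]
178 240 [0.761 0.2   0.151]
```

```bash
python3 - <<'E'
from h import *
for n in ('scene','side'):
    c=np.load(f'pics/{n}.npz'); W=world(c); R=cv2.Rodrigues(c['rvec'])[0]; print(n,'cam',np.round(-R.T@c['tvec'].ravel(),3),'f',c['K'][0,0])
    for lo,hi in ((0.12,0.25),(0.25,0.4),(0.4,0.55),(0.55,0.7),(0.7,.95)):
        m=(W[...,0]>-0.1)&(W[...,0]<0.3)&(W[...,1]>-0.3)&(W[...,1]<-0.085)&(W[...,2]>lo)&(W[...,2]<hi)
        v,u=np.where(m); p=W[m]; print(lo,len(p), np.round(p[::max(1,len(p)//4)],3).tolist(), list(zip(u,v))[::max(1,len(p)//4)])
c=np.load('pics/side.npz')
save(cv2.resize(c['color'][0:260,330:500],None,fx=2.3,fy=2.3),'pics/cab.png')
E
```

```text
scene cam [-0.616 -0.163  1.209] f 486.2052886987021
0.12 83 [[0.135, -0.099, 0.248], [0.143, -0.104, 0.219], [0.157, -0.111, 0.185], [0.168, -0.122, 0.16], [0.183, -0.135, 0.129]] [(np.int64(290), np.int64(255)), (np.int64(292), np.int64(260)), (np.int64(295), np.int64(264)), (np.int64(299), np.int64(267)), (np.int64(304), np.int64(270))]
0.25 82 [[0.077, -0.086, 0.398], [0.091, -0.089, 0.362], [0.106, -0.091, 0.319], [0.118, -0.085, 0.28], [0.126, -0.095, 0.256]] [(np.int64(283), np.int64(233)), (np.int64(285), np.int64(239)), (np.int64(286), np.int64(246)), (np.int64(284), np.int64(252)), (np.int64(288), np.int64(256))]
0.4 206 [[0.055, -0.112, 0.549], [0.055, -0.112, 0.524], [0.061, -0.095, 0.487], [0.063, -0.095, 0.457], [0.075, -0.088, 0.403]] [(np.int64(296), np.int64(192)), (np.int64(296), np.int64(201)), (np.int64(287), np.int64(211)), (np.int64(287), np.int64(220)), (np.int64(284), np.int64(232))]
0.55 342 [[0.045, -0.153, 0.7], [0.042, -0.145, 0.669], [0.046, -0.133, 0.631], [0.049, -0.124, 0.593], [0.049, -0.116, 0.553]] [(np.int64(323), np.int64(135)), (np.int64(317), np
[... 1109 characters left out ...]
.089, 0.465], [0.069, -0.086, 0.411]] [(np.int64(424), np.int64(65)), (np.int64(424), np.int64(75)), (np.int64(422), np.int64(85)), (np.int64(420), np.int64(95)), (np.int64(415), np.int64(113))]
0.55 208 [[0.045, -0.153, 0.698], [0.049, -0.14, 0.663], [0.045, -0.125, 0.628], [0.048, -0.12, 0.587]] [(np.int64(432), np.int64(7)), (np.int64(430), np.int64(21)), (np.int64(431), np.int64(35)), (np.int64(428), np.int64(50))]
0.7 26 [[0.045, -0.161, 0.716], [0.042, -0.154, 0.714], [0.046, -0.156, 0.708], [0.04, -0.156, 0.706], [0.044, -0.149, 0.701]] [(np.int64(432), np.int64(0)), (np.int64(434), np.int64(1)), (np.int64(432), np.int64(3)), (np.int64(434), np.int64(4)), (np.int64(433), np.int64(6))]
```

View pics/cab.png

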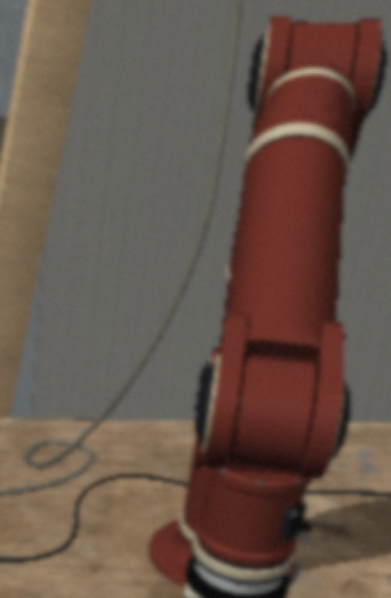

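The cable is real geometry near the base, so I'll watch the joint torques when sweeping past it. Next I measure bars and slots from both cameras.

```bash
cat >> h.py <<'E'
from scipy.optimize import least_squares
def fitcyl(P,zc,r,yaw0):
    # P Nx3; fit horizontal cylinder axis: n offset, yaw, z ; then extents along
    c0=np.median(P[:,:2],0)
    def res(p):
        d=np.array([-np.sin(p[1]),np.cos(p[1])])
        q=(P[:,:2]-c0)@d-p[0]
        return np.hypot(q,P[:,2]-p[2])-r
    s=least_squares(res,[0,yaw0,zc],loss='soft_l1',f_scale=0.002)
    n,yaw,z=s.x; a=np.array([np.cos(yaw),np.sin(yaw)])
    t=(P[:,:2]-c0)@a; lo,hi=np.percentile(t,[1,99])
    mid=c0+n*np.array([-a[1],a[0]])+a*(lo+hi)/2
    return mid,np.degrees(yaw),z,hi-lo,np.sqrt(np.mean(s.fun**2))
E
python3 - <<'E'
from h import *
for n in ('scene','side'):
    c=np.load(f'pics/{n}.npz'); W=world(c); I=c['color'].astype(int)
    def region(x0,x1,y0,y1,z0,z1):
        m=(W[...,0]>x0)&(W[...,0]<x1)&(W[...,1]>y0)&(W[...,1]<y1)&(W[...,2]>z0)&(W[...,2]<z1); return m
    m=region(.42,.62,-.42,-.3,.086,.105); print(n,'master',m.sum(),[np.round(x,4) for x in fitcyl(W[m],.085,.015,0)])
    m=region(.36,.56,-.02,.1,.040,.06); print(n,'roller',m.sum(),[np.round(x,4) for x in fitcyl(W[m],.039,.015,0)])
    # rack: board points and coloured points
    m=region(.5,.9,-.25,.12,.055,.11)
    yel=m&(I[...,0]>150)&(I[...,1]>120)&(I[...,2]<90)&(I[...,1]>I[...,2]*1.9); P=W[yel]
    print(n,'yellow',len(P)); 
    for p in P[::max(1,len(P)//14)]: print('   ',np.round(p,3))
    blue=m&(I[...,2]>I[...,0]*1.4); P=W[blue]; print('blue',len(P),np.round(np.nanmean(P,0),3) if len(P) else '')
    red=m&(I[...,0]>150)&(I[...,1]<80); P=W[red]; print('red',len(P),np.round(np.nanmean(P,0),3) if len(P) else '')
    m=region(.5,.9,-.25,.12,.084,.11); print('redmaster',[np.round(x,4) for x in fitcyl(W[m],.075,.017,0)])
E
```

```text
scene master 321 [array([ 0.5422, -0.3693]), np.float64(-7.2584), np.float64(0.0858), np.float64(0.1595), np.float64(0.0049)]
scene roller 247 [array([0.4681, 0.0384]), np.float64(7.7296), np.float64(0.0397), np.float64(0.122), np.float64(0.0052)]
scene yellow 31
    [ 0.728 -0.042  0.076]
    [ 0.725 -0.039  0.074]
    [ 0.727 -0.046  0.072]
    [ 0.718 -0.09   0.077]
    [ 0.721 -0.09   0.07 ]
    [ 0.653 -0.03   0.074]
    [ 0.648 -0.037  0.078]
    [ 0.64  -0.031  0.08 ]
    [ 0.646 -0.038  0.076]
    [ 0.641 -0.031  0.074]
    [ 0.64  -0.042  0.077]
    [ 0.646 -0.08   0.072]
    [ 0.646 -0.087  0.074]
    [ 0.633 -0.081  0.079]
    [ 0.639 -0.088  0.075]
    [ 0.631 -0.085  0.077]
blue 13 [ 0.662 -0.151  0.07 ]
red 5 [0.65 0.04 0.08]
redmaster [array([0.6922, 0.0193]), np.float64(-6.8755), np.float64(0.071), np.float64(0.1238), np.float64(0.0024)]
side master 174 [array([ 0.5408, -0.3662]), np.float64(-7.9263), np.float64(0.0828), np.float64(0.1591), np.float64(0.0047)]
side roller 292 [array([0.4664, 0.0404]), np.float64(8.0009), np.float64(0.0387), np.float64(0.1173), np.float64(0.0132)]
side yellow 20
    [ 0.717 -0.088  0.075]
    [ 0.714 -0.089  0.074]
    [ 0.711 -0.09   0.073]
    [ 0.637 -0.084  0.072]
    [ 0.633 -0.08   0.074]
    [ 0.63  -0.084  0.072]
    [ 0.637 -0.079  0.072]
    [ 0.633 -0.078  0.072]
    [ 0.63  -0.078  0.072]
    [ 0.726 -0.047  0.072]
    [ 0.723 -0.05   0.07 ]
    [ 0.72 -0.05  0.07]
    [ 0.725 -0.04   0.073]
    [ 0.722 -0.039  0.073]
    [ 0.718 -0.039  0.073]
    [ 0.715 -0.037  0.075]
    [ 0.646 -0.031  0.073]
    [ 0.643 -0.033  0.072]
    [ 0.64  -0.033  0.072]
    [ 0.636 -0.027  0.075]
blue 0 
red 6 [0.644 0.022 0.08 ]
redmaster [array([0.6706, 0.0295]), np.float64(-7.0541), np.float64(0.0691), np.float64(0.0757), np.float64(0.0011)]
```

```bash
python3 - <<'E'
from h import *
c=np.load('pics/wrist.npz'); R=cv2.Rodrigues(c['rvec'])[0]; p=-R.T@c['tvec'].ravel(); s=manip.get_state()
Rt=np.array(s['ee_rot']); print('cam in tool',np.round(Rt.T@(p-np.array(s['position'])),3)); print('axes in tool (cols x,y,z cam)',np.round(Rt.T@R.T,3)); print(c['K'])
W=world(np.load('pics/scene.npz'))
for n,b in (('box',(.3,.62,-.28,-.02)),('all',(.35,.65,-.45,.2))):
    m=(W[...,0]>b[0])&(W[...,0]<b[1])&(W[...,1]>b[2])&(W[...,1]<b[3])&(W[...,2]<.3)&(W[...,2]>.02); P=W[m]; print(n,np.nanmin(P,0).round(3),np.nanmax(P,0).round(3))
E
```

```text
cam in tool [ 0.078  0.    -0.165]
axes in tool (cols x,y,z cam) [[ 0.   -0.96 -0.28]
 [ 1.    0.    0.  ]
 [-0.   -0.28  0.96]]
[[366.62355303   0.         282.94687976]
 [  0.         366.62355303 211.23553797]
 [  0.           0.           1.        ]]
box [ 0.302 -0.268  0.02 ] [ 0.62  -0.02   0.102]
all [ 0.352 -0.419  0.02 ] [0.65  0.2   0.113]
```

```bash
python3 -m pendant '[0.0174,-0.035,0.003,0,0,-7,0.08, 0.0174,-0.035,0.003,0,0,-7,0.08, 0.0174,-0.035,0.003,0,0,-7,0.08, 0.0174,-0.035,0.003,0,0,-7,0.08, 0.0174,-0.035,0.003,0,0,-7,0.08, 0.0174,-0.035,0.003,0,0,-7,0.08, 0.0174,-0.035,0.003,0,0,-7,0.08, 0.0174,-0.035,0.003,0,0,-7,0.08, 0.0174,-0.035,0.003,0,0,-7,0.08, 0.0174,-0.035,0.003,0,0,-7,0.08, 0.0174,-0.035,0.003,0,0,-7,0.08, 0.0174,-0.035,0.003,0,0,-7,0.08, 0.0174,-0.035,0.003,0,0,-7,0.08, 0.0174,-0.035,0.003,0,0,-7,0.08]'
python3 - <<'E'
from h import *
s=manip.get_state(); print({k:np.round(v,3).tolist() for k,v in s.items()})
E
```

```text
time: 1.32
position: [0.4702, 0.1176, 0.2609]
ee_rot: [[0.48, 0.877, -0.0], [0.877, -0.48, 0.001], [0.0, -0.0, -1.0]]
wrist_force: [0.9, 0.6, -0.1]
gripper_width: 0.859
{'time': 1.317, 'qpos': [-0.675, 0.344, 0.53, 1.833, -0.203, 1.017, -0.565], 'qvel': [0.672, 0.17, 0.47, -0.265, -0.234, 0.197, -0.258], 'joint_torque': [-2.389, -31.713, 2.938, -14.531, 0.164, -0.012, 0.174], 'position': [0.47, 0.118, 0.261], 'ee_rot': [[0.48, 0.877, -0.0], [0.877, -0.48, 0.001], [0.0, -0.0, -1.0]], 'wrist_force': [0.915, 0.602, -0.072], 'torque': [-0.036, 0.026, -0.044], 'gripper_width': 0.859}
```

```bash
python3 -m pendant '[0.0036,-0.0346,0,0,0,-5,0.08, 0.0036,-0.0346,0,0,0,-5,0.08, 0.0036,-0.0346,0,0,0,-5,0.08, 0.0036,-0.0346,0,0,0,-5,0.08, 0.0036,-0.0346,0,0,0,-5,0.08, 0.0036,-0.0346,0,0,0,-5,0.08, 0.0036,-0.0346,0,0,0,-5,0.08]'
python3 - <<'E'
from h import *
s=manip.get_state(); print({k:np.round(v,3).tolist() for k,v in s.items()})
c=grab('side'); save(c['color'],'pics/side1.png')
E
```

```text
time: 1.9
position: [0.495, -0.1243, 0.2606]
ee_rot: [[0.896, 0.445, -0.0], [0.445, -0.896, 0.001], [0.0, -0.001, -1.0]]
wrist_force: [-0.2, 1.5, 0.1]
gripper_width: 0.859
{'time': 1.9, 'qpos': [-0.288, 0.423, 0.72, 1.773, -0.315, 1.064, -0.567], 'qvel': [0.732, 0.298, 0.257, -0.335, -0.276, 0.186, -0.023], 'joint_torque': [-2.353, -33.499, 5.201, -14.528, 0.204, -0.067, 0.027], 'position': [0.495, -0.124, 0.261], 'ee_rot': [[0.896, 0.445, -0.0], [0.445, -0.896, 0.001], [0.0, -0.001, -1.0]], 'wrist_force': [-0.19, 1.479, 0.071], 'torque': [0.005, 0.098, -0.019], 'gripper_width': 0.859}
```

View pics/side1.png

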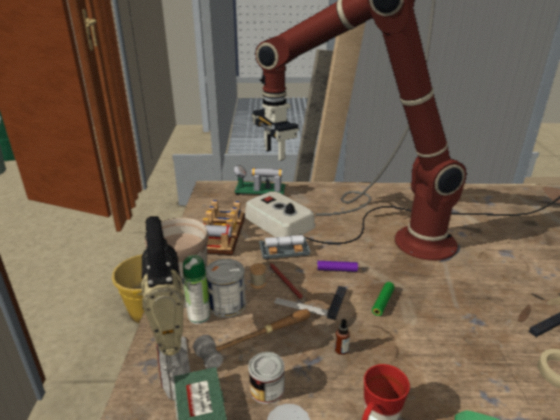

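```bash
python3 -m pendant '[0.0043,-0.0347,-0.005,0,0,-4.86,0.06, 0.0043,-0.0347,-0.005,0,0,-4.86,0.06, 0.0043,-0.0347,-0.005,0,0,-4.86,0.06, 0.0043,-0.0347,-0.005,0,0,-4.86,0.06, 0.0043,-0.0347,-0.005,0,0,-4.86,0.06, 0.0043,-0.0347,-0.005,0,0,-4.86,0.06, 0.0043,-0.0347,-0.005,0,0,-4.86,0.06, 0,0,0,0,0,0,0.06, 0,0,0,0,0,0,0.06]'
python3 - <<'E'
from h import *
s=manip.get_state(); print({k:np.round(v,3).tolist() for k,v in s.items()})
c=grab('wrist'); save(c['color'],'pics/w1.png')
E
```

```text
time: 2.7
position: [0.524, -0.3675, 0.2244]
ee_rot: [[0.991, -0.132, -0.002], [-0.132, -0.991, -0.0], [-0.002, 0.0, -1.0]]
wrist_force: [0.3, 0.5, -0.3]
gripper_width: 0.645
{'time': 2.7, 'qpos': [0.151, 0.706, 0.801, 1.46, -0.521, 1.199, -0.68], 'qvel': [-0.051, -0.035, -0.037, 0.018, -0.009, 0.007, 0.004], 'joint_torque': [1.567, -43.139, 9.498, -15.142, 0.039, -0.145, -0.031], 'position': [0.524, -0.368, 0.224], 'ee_rot': [[0.991, -0.132, -0.002], [-0.132, -0.991, -0.0], [-0.002, 0.0, -1.0]], 'wrist_force': [0.341, 0.523, -0.293], 'torque': [0.071, 0.103, 0.024], 'gripper_width': 0.645}
```

View pics/w1.png

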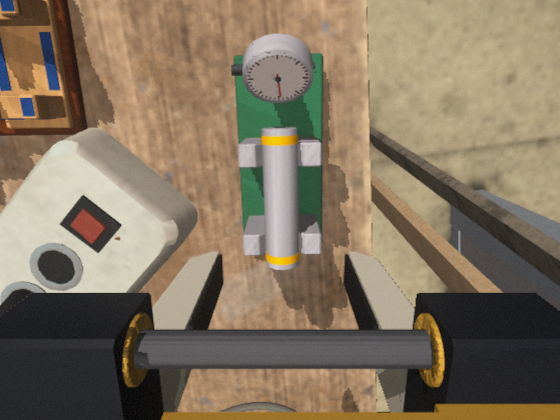

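The wrist view shows the yellow-banded master in the V-blocks, ends at about (279,128) and (282,267), dial at (278,75). I'll fit it.

```bash
python3 - <<'E'
from h import *
c=np.load('pics/wrist.npz'); W=world(c)
m=np.zeros(W.shape[:2],bool); m[122:275,255:305]=1
mm=m&(W[...,2]>.0885)&(W[...,2]<.11)
mid,yaw,z,L,e=fitcyl(W[mm],.085,.015,-.13); print('master',mid.round(4),yaw,z,L,e)
# V-block tops and edges in the fitted frame
a=np.array([np.cos(np.radians(yaw)),np.sin(np.radians(yaw))]); b=np.array([-a[1],a[0]])
m=np.zeros(W.shape[:2],bool); m[120:275,225:335]=1
P=W[m]; t=(P[:,:2]-mid)@a; n=(P[:,:2]-mid)@b
top=(abs(P[:,2]-.084)<.005)&(abs(n)>.017)
for s in(-1,1):
    q=top&(t*s>.02)&(t*s<.06); print('blocks',s,np.percentile(t[q],[2,98]).round(4),np.percentile(n[q],[1,99]).round(4),np.median(P[q,2]).round(4))
bp=(abs(P[:,2]-.022)<.006); 
m=(abs(W[...,2]-.022)<.004); P=W[m]; t=(P[:,:2]-mid)@a; n=(P[:,:2]-mid)@b; q=(abs(t)<.12)&(abs(n)<.06); print('plate y',np.percentile(n[q],[1,99]).round(4))
q=q&(abs(t)<.1)
print('end rows by band', )
E
```

```text
master [ 0.5244 -0.3649] -6.279110365690959 0.0833185524247048 0.11787913014383883 0.0007447279941504888
blocks -1 [-0.0526 -0.0333] [-0.0346  0.0345] 0.0823
blocks 1 [0.0272 0.0465] [-0.0342  0.0347] 0.0824
plate y [-0.0412  0.0413]
end rows by band
```

```bash
python3 -m pendant '[-0.0015,0.0028,-0.02,0,0,1.3,0.06, 0,0,-0.03,0,0,0,0.06, 0,0,-0.03,0,0,0,0.06, 0,0,-0.03,0,0,0,0.06, 0,0,-0.02,0,0,0,0.06, 0,0,-0.015,0,0,0,0.06, 0,0,-0.008,0,0,0,0.06, 0,0,-0.005,0,0,0,0.06, 0,0,0,0,0,0,0.06,0,0,0,0,0,0,0.06]'
python3 - <<'E'
from h import *
s=manip.get_state(); print(np.round(s['qpos'],3),np.round(s['joint_torque'],2))
c=grab('wrist'); save(c['color'],'pics/w2.png')
E
```

```text
time: 3.58
position: [0.5246, -0.3628, 0.0687]
ee_rot: [[0.994, -0.105, 0.002], [-0.105, -0.994, -0.001], [0.002, 0.0, -1.0]]
wrist_force: [-0.6, -0.4, 0.2]
gripper_width: 0.647
[ 0.196  0.858  0.681  1.629 -0.658  0.895 -0.544] [-2.000e-01 -4.606e+01  8.950e+00 -1.130e+01 -6.000e-02 -1.000e-02
  0.000e+00]
```

View pics/w2.png

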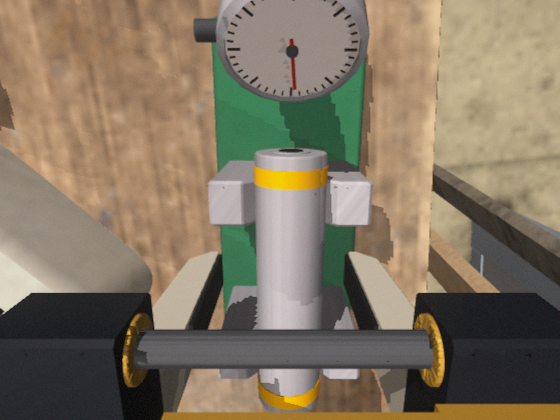

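```bash
cat >> h.py <<'E'
def bar_in_tool(c,s,win,zlo,zhi,zc,r=.015):
    W=world(c); m=np.zeros(W.shape[:2],bool); m[win[0]:win[1],win[2]:win[3]]=1
    m&=(W[...,2]>zlo)&(W[...,2]<zhi)
    mid,yaw,z,L,e=fitcyl(W[m],zc,r,0); R=np.array(s['ee_rot']); p=np.array(s['position'])
    tyaw=np.degrees(np.arctan2(R[1,0],R[0,0]))
    rel=R.T@np.array([mid[0]-p[0],mid[1]-p[1],0])
    d=(yaw-tyaw+90)%180-90
    # offset of axis line at tool origin
    off=rel[1]+rel[0]*np.tan(np.radians(d))
    a=np.array([np.cos(np.radians(tyaw)),np.sin(np.radians(tyaw))]); b=np.array([-a[1],a[0]])
    lat=-rel[1]  # +left of tool x dir in world
    sh=((mid-p[:2])@np.array([-np.sin(np.radians(yaw)),np.cos(np.radians(yaw))]))
    print('mid',mid.round(4),'yaw',round(yaw,2),'tool yaw',round(tyaw,2),'z',round(z,4),'L',round(L,4),'rms',round(e,5),'N',m.sum(),'| perp shift world from TCP to axis mm',(1000*sh*np.array([-np.sin(np.radians(yaw)),np.cos(np.radians(yaw))])).round(2))
    return mid,yaw
E
python3 - <<'E'
from h import *
c=np.load('pics/wrist.npz'); s=manip.get_state(); print(np.round(s['position'],4))
bar_in_tool(c,s,(150,320,250,335),.087,.11,.085)
bar_in_tool(c,s,(150,320,250,335),.09,.11,.085)
E
```

```text
[ 0.5246 -0.3633  0.069 ]
mid [ 0.5486 -0.3678] yaw -6.27 tool yaw -6.06 z 0.0833 L 0.0698 rms 0.00096 N 11419 | perp shift world from TCP to axis mm [-0.21 -1.89]
mid [ 0.5489 -0.3679] yaw -6.27 tool yaw -6.06 z 0.0833 L 0.0689 rms 0.00075 N 10509 | perp shift world from TCP to axis mm [-0.21 -1.89]
```

```bash
python3 -m pendant '[-0.002,-0.0018,-0.0028,0,0,0,0.06, 0,0,0,0,0,0,0.06]'
python3 -m pendant '[0,0,0,0,0,0,0.0, 0,0,0,0,0,0,0.0, 0,0,0,0,0,0,0.0, 0,0,0,0,0,0,0.0, 0,0,0,0,0,0,0.0, 0,0,0,0,0,0,0.0]' 25
```

```text
time: 3.8
position: [0.5215, -0.3655, 0.0655]
ee_rot: [[0.994, -0.107, 0.001], [-0.107, -0.994, -0.001], [0.001, 0.001, -1.0]]
wrist_force: [0.7, -0.1, 0.3]
gripper_width: 0.642
time: 4.3
position: [0.5218, -0.3655, 0.065]
ee_rot: [[0.994, -0.107, 0.0], [-0.107, -0.994, -0.001], [0.0, 0.001, -1.0]]
wrist_force: [-0.4, -1.2, -0.3]
gripper_width: 0.312
```

```bash
python3 -m pendant '[0,0,0.004,0,0,0,0, 0,0,0.01,0,0,0,0, 0,0,0.02,0,0,0,0, 0,0,0.03,0,0,0,0, 0,0,0.03,0,0,0,0, 0,0,0.03,0,0,0,0, 0,0,0.015,0,0,0,0, 0.003,0.01,0.002,0,0,0,0, 0.006,0.025,0.002,0,0,0,0, 0.009,0.035,0.002,0,0,0,0, 0.009,0.035,0.002,0,0,0,0, 0.009,0.035,0.002,0,0,0,0, 0.009,0.035,0,0,0,0,0, 0.009,0.035,0,0,0,0,0, 0.009,0.035,0,0,0,0,0, 0.006,0.03,0,0,0,0,0, 0.006,0.02,0,0,0,0,0, 0.003,0.01,0,0,0,0,0, 0,0,0,0,0,0,0, 0,0,0,0,0,0,0]'
python3 - <<'E'
from h import *
s=manip.get_state(); print(np.round(s['qpos'],3),np.round(s['joint_torque'],2))
c=grab('wrist'); save(c['color'],'pics/w3.png')
E
```

```text
time: 5.97
position: [0.5988, -0.0603, 0.213]
ee_rot: [[0.994, -0.106, -0.002], [-0.106, -0.994, -0.001], [-0.002, 0.001, -1.0]]
wrist_force: [-0.3, -1.6, -4.6]
gripper_width: 0.319
[-0.413  0.668  0.84   1.593 -0.534  1.127 -1.122] [-2.070e+00 -4.249e+01  8.600e+00 -1.621e+01 -2.800e-01  2.000e-02
 -1.000e-02]
```

View pics/w3.png

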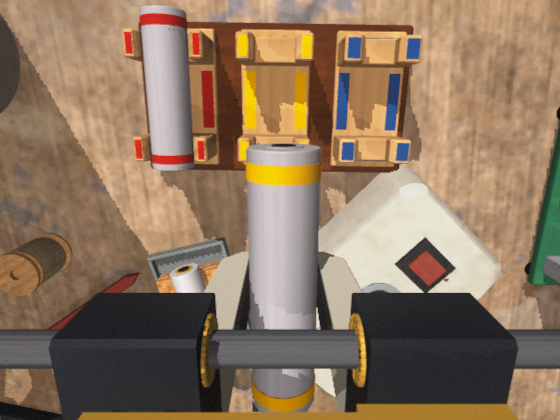

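Picture shows yellow slot between the red (170,90) and blue (372,100) ones, its marks at (243,47), (307,47), (242,150). I'll locate the saddles from depth.

```bash
python3 - <<'E'
from h import *
c=np.load('pics/wrist.npz'); W=world(c); I=c['color'].astype(int)
yel=(I[...,0]>180)&(I[...,1]>150)&(I[...,2]<90); blu=(I[...,2]>100)&(I[...,0]<90)
for name,msk,x0,x1 in(('y',yel,225,320),('b',blu,330,425)):
    m=msk.copy(); m[:,:x0]=0; m[:,x1:]=0; m[175:]=0
    n,lab,st,cen=cv2.connectedComponentsWithStats(m.astype(np.uint8))
    for i in range(1,n):
        if st[i,4]<25: continue
        P=W[lab==i]; P=P[np.isfinite(P[:,0])]
        print(name,st[i].tolist(),'centroid',np.median(P,0).round(4),'min',np.percentile(P,2,0).round(4),'max',np.percentile(P,98,0).round(4))
# saddle tops by height
m=np.zeros(W.shape[:2],bool); m[20:170,230:425]=1; m[140:,247:322]=0
t=m&(abs(W[...,2]-.073)<.004)
n,lab,st,cen=cv2.connectedComponentsWithStats(t.astype(np.uint8))
for i in range(1,n):
    if st[i,4]<40: continue
    P=W[lab==i]; print('top',st[i].tolist(),np.median(P,0).round(4),np.percentile(P,2,0).round(4),np.percentile(P,98,0).round(4))
# board edges yaw: fit board top z 0.018
s=manip.get_state(); bar_in_tool(c,s,(150,320,240,325),.232,.26,.232)
E
```

```text
y [237, 34, 11, 23, 235] centroid [ 0.7229 -0.042   0.0728] min [ 0.7151 -0.0458  0.0711] max [ 0.7301 -0.0379  0.0742]
y [301, 35, 11, 22, 223] centroid [ 0.7168 -0.0907  0.0729] min [ 0.7096 -0.0945  0.0713] max [ 0.7241 -0.0864  0.0745]
y [244, 71, 13, 58, 557] centroid [ 0.6781 -0.0374  0.0252] min [ 0.6584 -0.043   0.0235] max [ 0.705  -0.0317  0.0267]
y [294, 101, 13, 29, 323] centroid [ 0.6644 -0.0827  0.0253] min [ 0.6527 -0.0885  0.0238] max [ 0.6758 -0.077   0.0268]
y [239, 140, 10, 21, 151] centroid [ 0.645  -0.0313  0.0727] min [ 0.6361 -0.0366  0.0711] max [ 0.651  -0.0278  0.0743]
y [245, 162, 59, 13, 531] centroid [ 0.6536 -0.0621  0.2454] min [ 0.6515 -0.0725  0.2376] max [ 0.656  -0.0521  0.2471]
b [348, 38, 13, 20, 236] centroid [ 0.7123 -0.1277  0.0684] min [ 0.7053 -0.1324  0.067 ] max [ 0.719  -0.1229  0.07  ]
b [407, 39, 13, 20, 235] centroid [ 0.7066 -0.1733  0.0684] min [ 0.6998 -0.1778  0.0671] max [ 0.7133 -0.1689  0.07  ]
b [336, 73, 13, 56, 483] centroid [ 0.671  -0.1225  0.0253] min [ 0.6494 -0.1286  0.0237] max [ 0.6951 -0.117   0.0269]
b [389, 74, 11, 2
[... 216 characters left out ...]
.0269]
b [342, 143, 12, 17, 179] centroid [ 0.6329 -0.1182  0.0685] min [ 0.6261 -0.1229  0.0669] max [ 0.6395 -0.1133  0.07  ]
b [396, 143, 13, 18, 180] centroid [ 0.6276 -0.1636  0.0683] min [ 0.6206 -0.1683  0.0671] max [ 0.6343 -0.1592  0.0695]
top [235, 31, 18, 29, 446] [ 0.7223 -0.0422  0.0722] [ 0.7129 -0.0483  0.0693] [ 0.7316 -0.0359  0.074 ]
top [296, 33, 18, 28, 438] [ 0.7164 -0.0894  0.0722] [ 0.7072 -0.0956  0.0694] [ 0.7259 -0.0833  0.0743]
top [237, 138, 14, 25, 227] [ 0.6448 -0.0303  0.0724] [ 0.634  -0.036   0.0702] [ 0.653  -0.0263  0.0741]
mid [ 0.6254 -0.0626] yaw -6.26 tool yaw -6.26 z 0.2313 L 0.0693 rms 0.00199 N 12774 | perp shift world from TCP to axis mm [0.26 2.35]
```

```bash
python3 - <<'E'
from h import *
c=np.load('pics/wrist.npz'); s=manip.get_state()
for w in ((150,250,240,330),(190,250,240,330),(160,240,250,315)):
    bar_in_tool(c,s,w,.236,.26,.232)
W=world(c); print([ (r,np.round(W[r,[255,270,284,298,312]],4).tolist()) for r in (200,)])
print('front end', np.round(W[148:164:2,284],3).tolist())
E
```

```text
mid [ 0.6409 -0.0643] yaw -6.16 tool yaw -6.26 z 0.2312 L 0.0386 rms 0.00056 N 7045 | perp shift world from TCP to axis mm [0.24 2.27]
mid [ 0.6335 -0.0635] yaw -6.29 tool yaw -6.26 z 0.2311 L 0.0247 rms 0.00051 N 4141 | perp shift world from TCP to axis mm [0.26 2.34]
mid [ 0.6413 -0.0644] yaw -6.04 tool yaw -6.26 z 0.2312 L 0.0309 rms 0.00055 N 5188 | perp shift world from TCP to axis mm [0.23 2.17]
[(200, [[0.6423, -0.0538, 0.2417], [0.6425, -0.0597, 0.245], [0.6423, -0.0649, 0.2465], [0.6413, -0.0701, 0.2447], [0.6397, -0.0755, 0.2409]])]
front end [[0.66, -0.067, 0.239], [0.66, -0.067, 0.244], [0.66, -0.067, 0.246], [nan, nan, nan], [0.659, -0.067, 0.248], [0.658, -0.067, 0.245], [0.657, -0.066, 0.246], [0.656, -0.066, 0.247]]
```

```bash
python3 - <<'E'
from h import *
for i in range(3):
    s=manip.get_state(); print(s['time'],np.round(s['position'],4),np.round(s['wrist_force'],2))
R=np.array(s['ee_rot']); c=np.load('pics/wrist.npz'); Rc=cv2.Rodrigues(c['rvec'])[0]; p=-Rc.T@c['tvec'].ravel(); print(np.round(R.T@(p-np.array(s['position'])),4))
E
```

```text
6.0167 [ 0.5986 -0.062   0.2135] [-0.03 -0.7  -5.06]
6.0167 [ 0.5986 -0.062   0.2135] [-0.03 -0.7  -5.06]
6.0167 [ 0.5986 -0.062   0.2135] [-0.03 -0.7  -5.06]
[ 0.0776 -0.0021 -0.1641]
```

```bash
python3 -m pendant '[0.01,0,0,0,0,-0.8,0, 0.02,-0.0005,0,0,0,0,0, 0.025,-0.0005,0,0,0,0,0, 0.02,-0.0005,-0.01,0,0,0,0, 0.005,0,-0.025,0,0,0,0, 0,0,-0.03,0,0,0,0, 0,0,-0.03,0,0,0,0, 0,0,-0.02,0,0,0,0, 0,0,-0.012,0,0,0,0, 0,0,-0.005,0,0,0,0, 0,0,0,0,0,0,0, 0,0,0,0,0,0,0, 0,0,0,0,0,0,0]'
python3 - <<'E'
from h import *
s=manip.get_state(); print(np.round(s['position'],4)); c=grab('wrist'); save(c['color'],'pics/w4.png'); s=manip.get_state(); print(np.round(s['position'],4))
c=grab('side'); save(cv2.resize(c['color'][150:290,150:330],None,fx=4,fy=4,interpolation=cv2.INTER_CUBIC),'pics/s4.png')
E
```

```text
time: 7.1
position: [0.6811, -0.0624, 0.084]
ee_rot: [[0.993, -0.121, 0.004], [-0.121, -0.993, -0.001], [0.004, 0.001, -1.0]]
wrist_force: [1.0, -0.3, -4.2]
gripper_width: 0.319
[ 0.6811 -0.0624  0.084 ]
[ 0.681  -0.0621  0.0839]
```

View pics/w4.png

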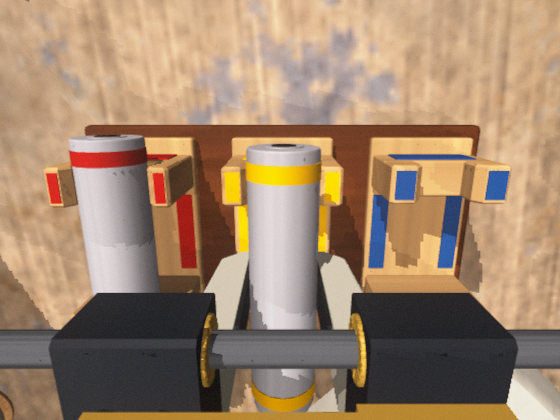

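View pics/s4.png

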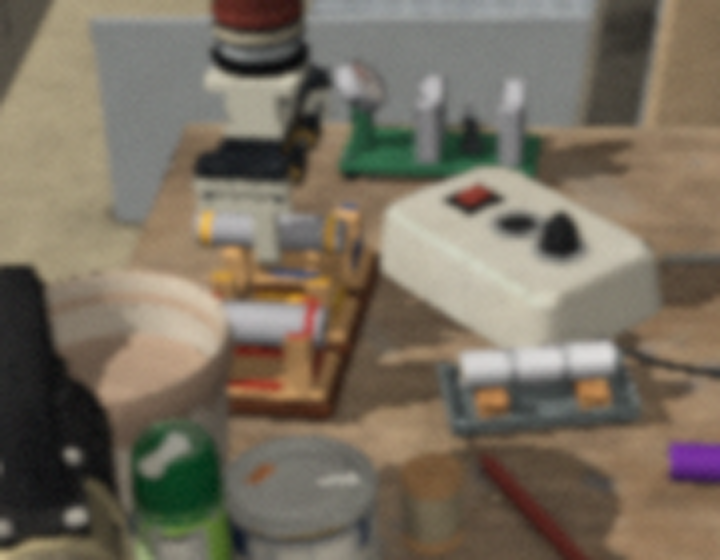

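```bash
python3 -m pendant '[0,0.0006,-0.01,0,0,0,0, 0,0,-0.01,0,0,0,0, 0,0,-0.007,0,0,0,0, 0,0,-0.004,0,0,0,0, 0,0,-0.003,0,0,0,0, 0,0,-0.001,0,0,0,0, 0,0,0,0,0,0,0, 0,0,0,0,0,0,0]'
```

```text
time: 7.87
position: [0.6801, -0.0609, 0.047]
ee_rot: [[0.993, -0.12, 0.001], [-0.12, -0.993, -0.0], [0.001, 0.0, -1.0]]
wrist_force: [-0.6, 0.6, -3.3]
gripper_width: 0.313
```

```bash
python3 -m pendant '[0,0,0,0,0,0,0.04, 0,0,0,0,0,0,0.05, 0,0,0,0,0,0,0.05, 0,0,0,0,0,0,0.05, 0,0,0.01,0,0,0,0.05, 0,0,0.02,0,0,0,0.05, 0,0,0.03,0,0,0,0.05, 0,0,0.03,0,0,0,0.05, 0,0,0.03,0,0,0,0.05, -0.015,0,0.03,0,0,0,0.05, -0.025,0,0.02,0,0,0,0.05, -0.03,0.005,0,0,0,0,0.05, -0.01,0,0,0,0,0,0.05, 0,0,0,0,0,0,0.05,0,0,0,0,0,0,0.05]'
python3 - <<'E'
from h import *
c=grab('wrist'); save(c['color'],'pics/w5.png'); s=manip.get_state(); print(np.round(s['position'],4))
E
```

```text
time: 9.12
position: [0.6003, -0.0556, 0.218]
ee_rot: [[0.993, -0.12, 0.002], [-0.12, -0.993, 0.001], [0.002, -0.001, -1.0]]
wrist_force: [0.3, 0.3, 0.1]
gripper_width: 0.536
[ 0.6008 -0.0556  0.2175]
```

View pics/w5.png

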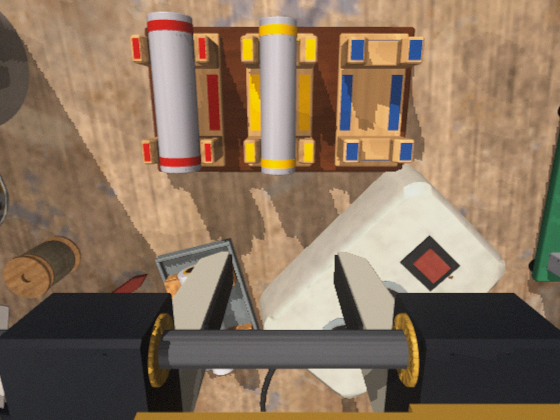

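```bash
python3 - <<'E'
from h import *
c=np.load('pics/wrist.npz'); W=world(c); I=c['color'].astype(int); s=manip.get_state()
bar_in_tool(c,s,(10,180,255,302),.0705,.09,.067)
t=np.zeros(W.shape[:2],bool); t[30:170,235:322]=1
P=W[t&(I[...,0]>180)&(I[...,1]>150)&(I[...,2]<90)&(abs(W[...,2]-.073)<.003)]
tops=[]
n,lab,st,cen=cv2.connectedComponentsWithStats((t&(I[...,0]>180)&(I[...,1]>150)&(I[...,2]<90)).astype(np.uint8))
for i in range(1,n):
    if st[i,4]>60: print(st[i].tolist(),np.nanmedian(W[lab==i],0).round(4))
E
```

```text
mid [ 0.682  -0.0603] yaw -7.08 tool yaw -6.87 z 0.0654 L 0.1168 rms 0.0008 N 5406 | perp shift world from TCP to axis mm [0.66 5.29]
[258, 30, 32, 7, 135] [ 0.731  -0.0633  0.0792]
[242, 38, 11, 22, 226] [ 0.723  -0.0418  0.0728]
[305, 39, 11, 21, 214] [ 0.7165 -0.0908  0.0728]
[249, 74, 12, 57, 500] [ 0.6784 -0.0372  0.0254]
[245, 142, 10, 20, 185] [ 0.6435 -0.0321  0.0728]
[303, 143, 11, 19, 175] [ 0.6369 -0.0807  0.0726]
[262, 159, 27, 10, 223] [ 0.6319 -0.0525  0.0794]
```

Master is home: axis 1.3 mm across and 2 mm along, height right. The arm now goes to the roller.

```bash
python3 -m pendant '[-0.02,0.012,0,0,0,2.5,0.05, -0.028,0.018,0,0,0,2.5,0.05, -0.028,0.018,0,0,0,2.5,0.05, -0.028,0.018,0,0,0,2.5,0.05, -0.025,0.015,0,0,0,2.5,0.05, -0.01,0.012,-0.01,0,0,2.3,0.05, 0,0,-0.01,0,0,0,0.05, 0,0,0,0,0,0,0.05, 0,0,0,0,0,0,0.05]'
python3 - <<'E'
from h import *
c=grab('wrist'); save(c['color'],'pics/w6.png'); s=manip.get_state(); print(np.round(s['position'],4),np.round(s['qpos'],3))
E
```

```text
time: 9.92
position: [0.4622, 0.0364, 0.1967]
ee_rot: [[0.991, 0.136, 0.001], [0.136, -0.991, -0.002], [0.0, 0.002, -1.0]]
wrist_force: [0.8, -0.4, 0.3]
gripper_width: 0.54
[0.4625 0.036  0.197 ] [-0.708  0.462  0.843  1.986 -0.443  0.884 -1.064]
```

View pics/w6.png

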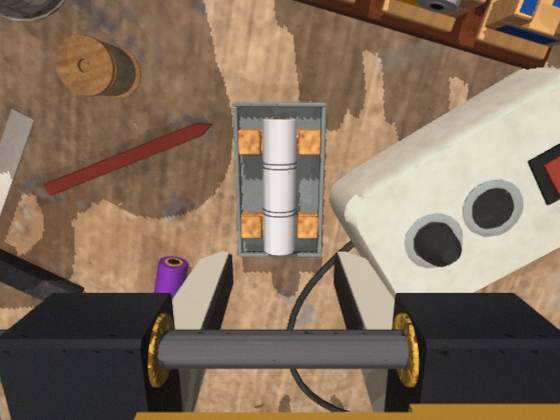

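The aluminium roller with dark grooves is in the carrier, ends at (279,118) and (279,254); the purple bar at (172,265) is not meant. I'll check the bar fit and the clearance of the gripper body over the control box.

```bash
python3 - <<'E'
from h import *
c=np.load('pics/wrist.npz'); W=world(c); s=manip.get_state()
mid,yaw=bar_in_tool(c,s,(110,262,258,302),.042,.06,.039)
# carrier extents
a=np.array([np.cos(np.radians(yaw)),np.sin(np.radians(yaw))]); b=np.array([-a[1],a[0]])
for nm,WW in (('wrist',W),('scene',world(np.load('pics/scene.npz'))),('side',world(np.load('pics/side.npz')))):
    P=WW[np.isfinite(WW[...,0])]; 
    t=(P[:,:2]-mid)@a; n=(P[:,:2]-mid)@b
    for hw,hn in ((.039,.098),(.012,.05)):
        q=(abs(t)<hw)&(abs(n)<hn)&(abs(n)>.02)&(P[:,2]<.16)
        if q.any():
            i=np.argsort(P[q,2])[-3:]; print(nm,hw,[(np.round([t[q][k],n[q][k]],3).tolist(),P[q][k,2].round(3)) for k in i])
q=None
P=W[np.isfinite(W[...,0])]; t=(P[:,:2]-mid)@a; n=(P[:,:2]-mid)@b
for k in(-1,1):
    q=(abs(P[:,2]-.019)<.003)&(abs(n)<.05)&(t*k>.06)&(t*k<.09); print('wall x',np.percentile(t[q]*k,[2,98]).round(4))
    q=(abs(P[:,2]-.019)<.003)&(abs(t)<.06)&(n*k>.025)&(n*k<.06); print('wall y',np.percentile(n[q]*k,[2,98]).round(4))
    q=(abs(P[:,2]-.031)<.0025)&(abs(n)<.03)&(abs(n)>.016)&(t*k>.02)&(t*k<.07); print('saddle',np.percentile(t[q]*k,[2,98]).round(4))
E
```

```text
mid [0.4683 0.0414] yaw 7.59 tool yaw 7.78 z 0.0374 L 0.1177 rms 0.0007 N 4263 | perp shift world from TCP to axis mm [-0.6   4.47]
wrist 0.039 [([-0.025, -0.074], np.float64(0.063)), ([-0.013, -0.092], np.float64(0.063)), ([-0.016, -0.093], np.float64(0.063))]
wrist 0.012 [([0.011, 0.04], np.float64(0.02)), ([-0.002, 0.04], np.float64(0.021)), ([-0.009, 0.04], np.float64(0.021))]
scene 0.039 [([-0.01, -0.094], np.float64(0.067)), ([-0.001, -0.094], np.float64(0.068)), ([-0.037, -0.078], np.float64(0.068))]
scene 0.012 [([-0.006, 0.038], np.float64(0.023)), ([-0.001, -0.042], np.float64(0.024)), ([0.011, 0.035], np.float64(0.024))]
side 0.039 [([0.004, -0.083], np.float64(0.066)), ([-0.037, -0.089], np.float64(0.066)), ([0.004, -0.087], np.float64(0.067))]
side 0.012 [([-0.002, 0.041], np.float64(0.02)), ([-0.008, 0.043], np.float64(0.021)), ([0.005, 0.043], np.float64(0.022))]
wall x [0.0607 0.076 ]
wall y [0.0314 0.0567]
saddle [0.031  0.0521]
wall x [0.061  0.0734]
wall y [0.03   0.0419]
saddle [0.0283 0.0488]
```

```bash
python3 -m pendant '[0.0055,0.0052,-0.02,0,0,0,0.05, 0,0,-0.03,0,0,0,0.05, 0,0,-0.035,0,0,0,0.05, 0,0,-0.03,0,0,0,0.05, 0,0,-0.02,0,0,0,0.05, 0,0,-0.015,0,0,0,0.05, 0,0,-0.007,0,0,0,0.05, 0,0,0,0,0,0,0.05, 0,0,0,0,0,0,0.05]'
python3 - <<'E'
from h import *
c=grab('wrist'); save(c['color'],'pics/w7.png'); s=manip.get_state(); print(np.round(s['position'],4))
bar_in_tool(c,s,(130,320,240,330),.0445,.06,.039)
E
```

```text
time: 10.72
position: [0.4675, 0.0416, 0.0401]
ee_rot: [[0.991, 0.136, 0.001], [0.136, -0.991, -0.001], [0.001, 0.001, -1.0]]
wrist_force: [0.3, 0.5, -0.2]
gripper_width: 0.54
[0.4676 0.0418 0.0406]
mid [0.4871 0.0436] yaw 7.6 tool yaw 7.84 z 0.0373 L 0.0806 rms 0.00072 N 9622 | perp shift world from TCP to axis mm [ 0.1  -0.77]
```

View pics/w7.png

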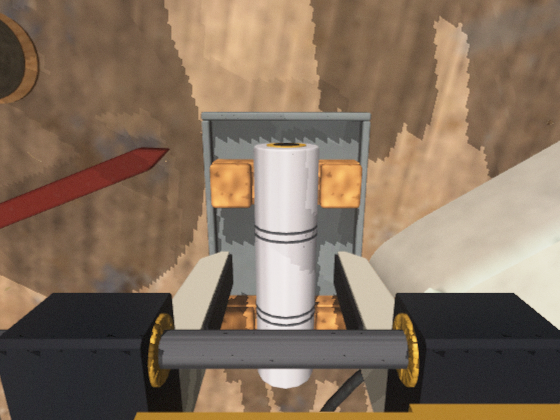

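```bash
python3 -m pendant '[0,-0.0009,-0.01,0,0,0,0.05, 0,0,-0.007,0,0,0,0.05, 0,0,-0.0025,0,0,0,0.05, 0,0,0,0,0,0,0.05]'
python3 -m pendant '[0,0,0,0,0,0,0.0, 0,0,0,0,0,0,0.0, 0,0,0,0,0,0,0.0, 0,0,0,0,0,0,0.0, 0,0,0,0,0,0,0.0, 0,0,0,0,0,0,0]' 45
```

```text
time: 11.1
position: [0.4659, 0.0417, 0.0198]
ee_rot: [[0.991, 0.137, -0.001], [0.137, -0.991, 0.0], [-0.001, -0.0, -1.0]]
wrist_force: [-0.4, -0.7, 0.8]
gripper_width: 0.541
time: 11.6
position: [0.4665, 0.0415, 0.0205]
ee_rot: [[0.991, 0.137, 0.001], [0.137, -0.991, -0.0], [0.001, 0.0, -1.0]]
wrist_force: [0.9, 0.2, 1.4]
gripper_width: 0.308
```

```bash
python3 -m pendant '[0,0,0.005,0,0,0,0, 0,0,0.015,0,0,0,0, 0,0,0.03,0,0,0,0, 0,0,0.035,0,0,0,0, 0,0,0.035,0,0,0,0, 0,0,0.035,0,0,0,0, 0,-0.01,0.02,0,0,-1,0, -0.001,-0.025,0.005,0,0,-1.2,0, -0.001,-0.035,0,0,0,-1.2,0, -0.001,-0.035,0,0,0,-1.2,0, -0.002,-0.035,0,0,0,-1.2,0, -0.002,-0.035,0,0,0,-1.2,0, -0.002,-0.035,0,0,0,-1.2,0, -0.002,-0.035,0,0,0,-1.2,0, -0.002,-0.035,0,0,0,-1.2,0, -0.002,-0.035,0,0,0,-1.2,0, 0,-0.035,0,0,0,-1.2,0, 0,-0.03,0,0,0,-1.1,0, 0,-0.014,0,0,0,0,0, 0,0,0,0,0,0,0]'
python3 -m pendant '[0,0,0,0,0,0,0, 0,0,0,0,0,0,0, 0,0,0,0,0,0,0]'
python3 - <<'E'
from h import *
c=grab('wrist'); save(c['color'],'pics/w8.png'); s=manip.get_state(); print(np.round(s['position'],4),np.round(s['qpos'],3),np.round(s['joint_torque'],2))
E
```

```text
time: 13.27
position: [0.4491, -0.3566, 0.2005]
ee_rot: [[0.993, -0.114, -0.001], [-0.114, -0.993, -0.003], [-0.001, 0.003, -1.0]]
wrist_force: [0.2, -0.6, -2.1]
gripper_width: 0.31
time: 13.52
position: [0.4518, -0.3502, 0.2]
ee_rot: [[0.994, -0.106, -0.0], [-0.106, -0.994, 0.002], [-0.0, -0.002, -1.0]]
wrist_force: [0.4, 0.0, -1.8]
gripper_width: 0.31
[ 0.4519 -0.3504  0.2001] [ 0.131  0.629  0.821  1.697 -0.521  1.05  -0.552] [ 2.800e-01 -3.899e+01  8.530e+00 -1.442e+01 -5.000e-02 -3.000e-02
 -0.000e+00]
```

View pics/w8.png

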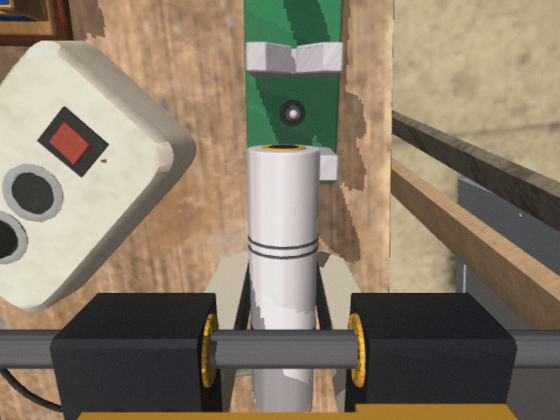

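Empty V-blocks in view: far block at (294,57), plunger at (291,113); the roller's front end at (283,148). I'll measure both in the same picture.

```bash
python3 - <<'E'
from h import *
c=np.load('pics/wrist.npz'); W=world(c); s=manip.get_state()
bar_in_tool(c,s,(150,250,240,330),.222,.245,.219)
print('end',np.round(W[144:162:2,284],4).tolist())
yaw=np.radians(-6.3); a=np.array([np.cos(yaw),np.sin(yaw)]); b=np.array([-a[1],a[0]]); o=np.array([.5214,-.3646])
m=np.zeros(W.shape[:2],bool); m[30:80,235:352]=1
P=W[m&(W[...,2]>.06)&(W[...,2]<.09)]; t=(P[:,:2]-o)@a; n=(P[:,:2]-o)@b
print('far block t',np.percentile(t,[1,99]).round(4),'n',np.percentile(n,[.5,99.5]).round(4))
# V faces fit: left/right planes z = z0 + |n-n0|
def res(p):
    return P[q,2]-(p[1]+np.abs(n[q]-p[0]-p[2]*(t[q]-.04)))
q=(P[:,2]<.081)&(t>.031)&(t<.049)
r=least_squares(res,[0,.06,0],loss='soft_l1',f_scale=.001); print('V n0,z0,slope',r.x.round(4),np.sqrt(np.mean(r.fun**2)).round(5),q.sum(),'=> axis z', r.x[1]+.015*np.sqrt(2))
# plunger
m=np.zeros(W.shape[:2],bool); m[95:130,275:308]=1; P2=W[m&(W[...,2]>.06)&(W[...,2]<.09)]; print('plunger',len(P2),np.median(P2,0).round(4), ((np.median(P2,0)[:2]-o)@a).round(4),((np.median(P2,0)[:2]-o)@b).round(4))
# plate edges -> yaw
m=(abs(W[...,2]-.021)<.004); m[:, :225]=0; m[:,360:]=0; m[135:]=0
for r0 in (85,100,115,128):
    mm=m[r0]; u=np.where(mm)[0]
    if len(u): print(r0,u[0],u[-1],W[r0,u[0]].round(4),W[r0,u[-1]].round(4))
E
```

```text
mid [ 0.4934 -0.3543] yaw -6.28 tool yaw -6.06 z 0.2166 L 0.0386 rms 0.00072 N 6865 | perp shift world from TCP to axis mm [0.08 0.73]
end [[0.494, -0.3549, 0.02], [0.5131, -0.3569, 0.2161], [0.513, -0.3569, 0.2223], [0.5127, -0.3569, 0.2261], [0.5124, -0.3568, 0.23], [0.5118, -0.3568, 0.2307], [0.5111, -0.3567, 0.2309], [0.5105, -0.3566, 0.2317], [0.5098, -0.3566, 0.2323]]
far block t [0.0296 0.0494] n [-0.0346  0.0347]
V n0,z0,slope [0.     0.0624 0.0038] 0.00259 1265 => axis z 0.08357078403366036
plunger 66 [ 0.5211 -0.3645  0.072 ] -0.0003 0.0001
85 245 338 [ 0.5493 -0.3257  0.0189] [ 0.5405 -0.4081  0.0198]
100 246 337 [ 0.5365 -0.3249  0.0194] [ 0.5279 -0.4063  0.0209]
115 246 337 [ 0.5236 -0.3233  0.0203] [ 0.5148 -0.4056  0.0196]
128 246 336 [ 0.5121 -0.3216  0.0188] [ 0.5034 -0.4039  0.0202]
```

```bash
python3 -m pendant '[0.01,-0.002,0,0,0,0,0, 0.018,-0.004,-0.002,0,0,0,0, 0.02,-0.0046,-0.008,0,0,0,0, 0.013,-0.003,-0.02,0,0,0,0, 0.0069,-0.001,-0.025,0,0,0,0, 0,0,-0.025,0,0,0,0, 0,0,-0.018,0,0,0,0, 0,0,-0.01,0,0,0,0, 0,0,0,0,0,0,0, 0,0,0,0,0,0,0, 0,0,0,0,0,0,0, 0,0,0,0,0,0,0]' 50
python3 - <<'E'
from h import *
s=manip.get_state(); print(np.round(s['position'],4),np.round(s['qvel'],3)); c=grab('wrist'); save(c['color'],'pics/w9.png'); s=manip.get_state(); print(np.round(s['position'],4),np.round(s['wrist_force'],2))
bar_in_tool(c,s,(145,250,240,330),.111,.14,.107)
W=world(c); print('end',np.round(W[144:152:2,284],4).tolist())
E
```

```text
time: 14.57
position: [0.5199, -0.3678, 0.0941]
ee_rot: [[0.994, -0.108, 0.003], [-0.108, -0.994, -0.002], [0.003, 0.002, -1.0]]
wrist_force: [0.2, 0.3, -1.8]
gripper_width: 0.311
[ 0.5199 -0.3678  0.0941] [ 0.003  0.    -0.004  0.002 -0.001 -0.001  0.001]
[ 0.5198 -0.3677  0.094 ] [-0.16 -0.49 -1.42]
mid [ 0.5614 -0.3718] yaw -6.43 tool yaw -6.2 z 0.1108 L 0.0393 rms 0.00134 N 7341 | perp shift world from TCP to axis mm [0.06 0.55]
end [[0.5731, -0.374, 0.021], [0.5812, -0.3745, 0.1107], [0.5811, -0.3745, 0.1174], [0.5808, -0.3744, 0.121]]
```

View pics/w9.png

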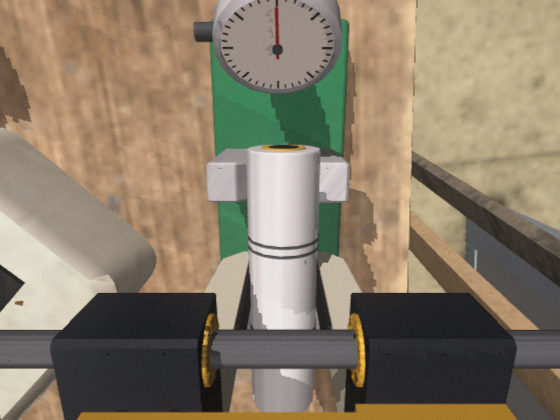

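```bash
cat > chk.py <<'E'
from h import *
def chk(c,zb):
    W=world(c); s=manip.get_state(); bar_in_tool(c,s,(150,245,240,330),zb+.003,zb+.03,zb)
    yaw=np.radians(-6.3); a=np.array([np.cos(yaw),np.sin(yaw)]); b=np.array([-a[1],a[0]]); o=np.array([.5213,-.3645])
    m=np.zeros(W.shape[:2],bool); m[140:210,190:370]=1; m&=(abs(W[...,2]-.0825)<.0025)
    P=W[m]; t=(P[:,:2]-o)@a; n=(P[:,:2]-o)@b; q=(t>.031)&(t<.049)&(abs(n)>.02)
    e=np.percentile(n[q],[.5,99.5]); print('block edges n',e.round(4),'centre',e.mean().round(4),'z',np.median(P[q,2]).round(4))
    M=np.zeros(W.shape[:2],bool); M[150:245,240:330]=1; M&=(W[...,2]>zb+.003)&(W[...,2]<zb+.03)
    mid,y,z,L,er=fitcyl(W[M],zb,.015,-.11); n0=(mid-o)@b; t0=(mid-o)@a; d=y+6.3
    print('bar n at seat',(n0-t0*np.tan(np.radians(d))).round(4),'dyaw deg',d.round(2),'z',z.round(4))
E
python3 - <<'E'
from chk import *
chk(np.load('pics/wrist.npz'),.1125)
E
```

```text
mid [ 0.5624 -0.3719] yaw -6.43 tool yaw -6.2 z 0.1108 L 0.0365 rms 0.00073 N 6637 | perp shift world from TCP to axis mm [0.06 0.56]
block edges n [-0.035   0.0345] centre -0.0002 z 0.0826
bar n at seat -0.0028 dyaw deg -0.13 z 0.1108
```

```bash
python3 -m pendant '[0,0.0027,-0.005,0,0,0.1,0, 0,0,-0.008,0,0,0,0, 0,0,-0.005,0,0,0,0, 0,0,-0.003,0,0,0,0, 0,0,-0.002,0,0,0,0, 0,0,0,0,0,0,0, 0,0,0,0,0,0,0, 0,0,0,0,0,0,0]'
python3 - <<'E'
from chk import *
c=grab('wrist'); save(c['color'],'pics/w10.png'); s=manip.get_state(); print(np.round(s['position'],4),np.round(s['wrist_force'],2))
chk(c,.0885)
E
```

```text
time: 15.28
position: [0.5192, -0.3644, 0.0695]
ee_rot: [[0.994, -0.106, 0.0], [-0.106, -0.994, -0.0], [0.0, 0.0, -1.0]]
wrist_force: [-0.2, 1.3, 0.2]
gripper_width: 0.309
[ 0.5192 -0.3644  0.0695] [-0.78  0.81  0.8 ]
mid [ 0.5618 -0.3685] yaw -6.27 tool yaw -6.1 z 0.086 L 0.0364 rms 0.00074 N 6494 | perp shift world from TCP to axis mm [0.07 0.59]
block edges n [-0.0351  0.0346] centre -0.0003 z 0.0826
bar n at seat 0.0005 dyaw deg 0.03 z 0.086
```

```bash
python3 -m pendant '[0,-0.0006,-0.001,0,0,0,0, 0,0,-0.001,0,0,0,0, 0,0,-0.0005,0,0,0,0, 0,0,0,0,0,0,0, 0,0,0,0,0,0,0]' 55
python3 - <<'E'
from h import *
F=[]
for i in range(4):
    c=read_camera('side'); s=manip.get_state(); F.append(s['wrist_force']); print(np.round(s['position'],4),np.round(s['wrist_force'],2))
E
```

```text
time: 15.75
position: [0.5194, -0.3649, 0.0668]
ee_rot: [[0.994, -0.106, 0.0], [-0.106, -0.994, -0.0], [0.0, 0.0, -1.0]]
wrist_force: [-0.7, 2.0, 1.7]
gripper_width: 0.307
[ 0.5194 -0.365   0.0668] [-0.57  1.9   2.05]
[ 0.5194 -0.365   0.0668] [-0.33  1.33  2.04]
[ 0.5194 -0.365   0.0668] [-0.4   1.98  2.49]
[ 0.5194 -0.365   0.0668] [-0.22  2.25  1.9 ]
```

```bash
cat > rd.py <<'E'
from h import *
F=[];X=[]
for i in range(4):
    c=read_camera('side'); s=manip.get_state(); F.append(s['wrist_force']); X.append(s['position'])
print(s['time'],np.mean(X,0).round(4),np.mean(F,0).round(2),np.round(s['torque'],2),round(s['gripper_width']*.093,4))
E
python3 -m pendant '[0,0,-0.0007,0,0,0,0, 0,0,0,0,0,0,0, 0,0,0,0,0,0,0]'; python3 rd.py
python3 -m pendant '[0,0,-0.0007,0,0,0,0, 0,0,0,0,0,0,0, 0,0,0,0,0,0,0]'; python3 rd.py
```

```text
time: 16.2
position: [0.5194, -0.3652, 0.0665]
ee_rot: [[0.994, -0.106, 0.001], [-0.106, -0.994, -0.001], [0.001, 0.0, -1.0]]
wrist_force: [-0.6, 2.6, 4.7]
gripper_width: 0.312
16.4 [ 0.5194 -0.3652  0.0665] [-0.35  2.3   5.1 ] [0.4  0.26 0.06] 0.0292
time: 16.65
position: [0.5194, -0.3652, 0.0665]
ee_rot: [[0.994, -0.106, 0.001], [-0.106, -0.994, -0.0], [0.001, 0.0, -1.0]]
wrist_force: [-1.7, 3.2, 8.5]
gripper_width: 0.311
16.85 [ 0.5194 -0.3653  0.0665] [-1.4   2.81  8.16] [0.64 0.43 0.03] 0.0291
```

```bash
python3 -m pendant '[0,0.0006,-0.0007,0,0,0,0, 0,0,-0.0007,0,0,0,0, 0,0,0,0,0,0,0, 0,0,0,0,0,0,0]'; python3 rd.py
```

```text
time: 17.18
position: [0.5194, -0.3653, 0.0664]
ee_rot: [[0.994, -0.106, 0.002], [-0.106, -0.994, -0.001], [0.002, 0.001, -1.0]]
wrist_force: [-2.2, 3.2, 13.5]
gripper_width: 0.31
17.3833 [ 0.5194 -0.3653  0.0664] [-2.17  4.07 13.27] [0.86 0.72 0.04] 0.0285
```

```bash
python3 -m pendant '[0,0.001,0,0,0,0,0, 0,0.0005,-0.0003,0,0,0,0, 0,0,0,0,0,0,0, 0,0,0,0,0,0,0]'; python3 rd.py
python3 - <<'E'
from chk import *
c=grab('wrist'); save(c['color'],'pics/w11.png'); chk(c,.085)
E
```

```text
time: 17.72
position: [0.5195, -0.3653, 0.0664]
ee_rot: [[0.994, -0.107, 0.003], [-0.107, -0.994, -0.004], [0.003, 0.004, -1.0]]
wrist_force: [-2.2, 1.8, 12.4]
gripper_width: 0.311
17.9167 [ 0.5195 -0.3653  0.0664] [-1.91  1.81 13.05] [0.39 0.6  0.06] 0.0289
mid [ 0.562  -0.3693] yaw -6.27 tool yaw -6.14 z 0.0831 L 0.0365 rms 0.00075 N 6611 | perp shift world from TCP to axis mm [0.07 0.65]
block edges n [-0.035   0.0345] centre -0.0003 z 0.0826
bar n at seat -0.0003 dyaw deg 0.03 z 0.0831
```

View pics/w11.png

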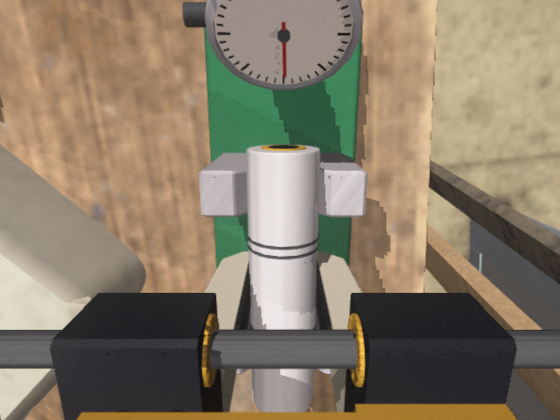

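Roller centred in the V (fit offset 0.0 mm, height equal to the seated master's), and the needle points down as it did for the master. A small trim for force and balance follows.

```bash
python3 -m pendant '[0,0.0008,-0.0003,0,0,0,0, 0,0,-0.0003,0,0,0,0, 0,0,0,0,0,0,0, 0,0,0,0,0,0,0, 0,0,0,0,0,0,0]'; python3 rd.py
```

```text
time: 18.38
position: [0.5195, -0.3653, 0.0664]
ee_rot: [[0.994, -0.107, 0.003], [-0.107, -0.994, -0.006], [0.004, 0.005, -1.0]]
wrist_force: [-3.1, 0.4, 14.6]
gripper_width: 0.312
18.5833 [ 0.5195 -0.3653  0.0664] [-2.11  1.74 15.21] [0.35 0.67 0.06] 0.0287
```

```bash
python3 -m pendant '[0,0,0,0,0,0,0, 0,0,0,0,0,0,0, 0,0,0,0,0,0,0, 0,0,0,0,0,0,0, 0,0,0,0,0,0,0, 0,0,0,0,0,0,0]'; python3 rd.py
python3 - <<'E'
from chk import *
c=grab('wrist'); chk(c,.085); W=world(c); print('end',np.round(W[144:152:2,284],4).tolist())
c=grab('scene'); save(cv2.resize(c['color'][140:250,190:420],None,fx=3.4,fy=3.4,interpolation=cv2.INTER_CUBIC),'pics/sc9.png')
E
```

```text
time: 19.08
position: [0.5195, -0.3653, 0.0664]
ee_rot: [[0.994, -0.107, 0.003], [-0.107, -0.994, -0.006], [0.004, 0.005, -1.0]]
wrist_force: [-2.4, 1.6, 15.2]
gripper_width: 0.309
19.2833 [ 0.5195 -0.3653  0.0664] [-2.34  1.52 14.6 ] [0.34 0.65 0.1 ] 0.029
mid [ 0.562  -0.3693] yaw -6.29 tool yaw -6.15 z 0.0831 L 0.0364 rms 0.00073 N 6614 | perp shift world from TCP to axis mm [0.08 0.73]
block edges n [-0.035   0.0345] centre -0.0003 z 0.0826
bar n at seat -0.0003 dyaw deg 0.01 z 0.0831
end [[0.5754, -0.3718, 0.0204], [0.5806, -0.3719, 0.082], [0.5807, -0.3718, 0.0906], [0.5802, -0.3718, 0.0923]]
```

View pics/sc9.png

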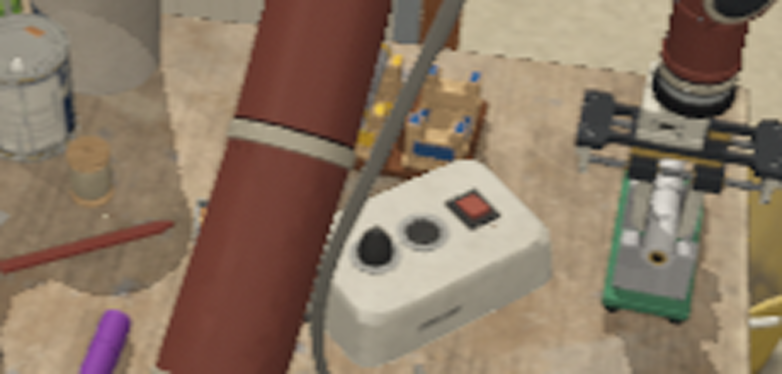

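```bash
python3 - <<'E'
from h import *
c=grab('side'); save(cv2.resize(c['color'][150:290,150:330],None,fx=4,fy=4,interpolation=cv2.INTER_CUBIC),'pics/s10.png')
E
```

```text
(no output)
```

View pics/s10.png

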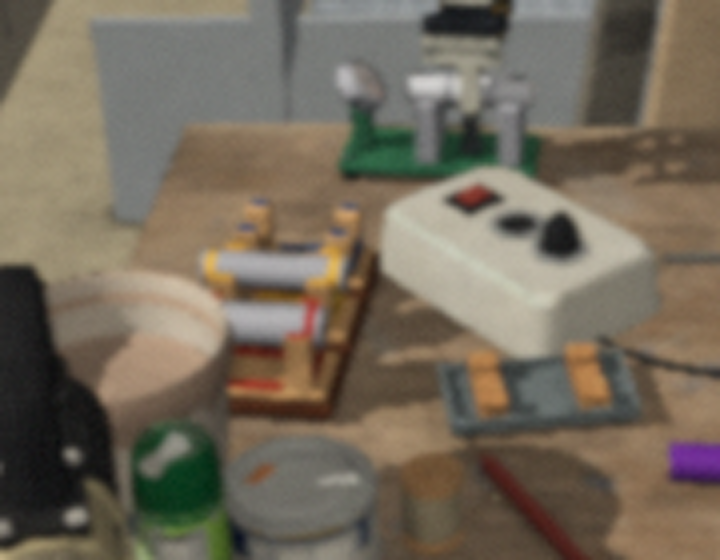

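The side view shows the master home in the yellow slot, the red master and spool in place, the carrier empty and the roller held in the V-blocks. Handing in.

```bash
python3 -c "
from cell import manip
print(manip.hand_in())"
```

```text
the job is handed in; nothing more can be done
None
```

The job is handed in, with the roller held in the V-blocks. It took about 19.5 s of robot time, and the hand-in gave no verdict.

**Master:** It is let go in the yellow slot. The wrist camera put its axis about 1.3 mm across, 2 mm along and 0.1° off the slot. The height came out right once the camera's roughly 1.5 mm low reading is allowed for. I did not measure it again later, but the last side picture still showed it lying in the slot.

**Roller:** It sits in the V-blocks, centred within about 0.5 mm along and 0.3 mm across, and under 0.1° off in angle. Its measured height matches the seated master's (0.0831 m against 0.0833 m), and the dial needle points down as it did for the master. The last force reading was about 14.6 N down, steady over the final second, with the grip set to 55 N.

**What was not even:** A sideways push of about 1.5 N across and 2.3 N along remained, so the two V faces are not loaded quite equally. I estimate about 7 and 9 N on the two sides, well above the 1.5 N needed, but I could not read those forces directly. The measured TCP position also wandered by 1–3 mm between some moves, so I relied on the camera fits for the final alignment.

**The rest of the bench:** The red-banded master and the spool stand where they were in the last pictures. I saw no sign in the torque or force readings that the arm had touched the hanging cable near its base.

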